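Slide the cover half onto an open figure mould

ROBOT

A 6-joint arm with a two-finger parallel gripper is mounted at the origin on the work surface. World frame = base frame: x ahead of the robot, y to its left, z up, the work surface at z = 0. Lengths are in m, angles in rad, forces in N, time in s.
With the tool pointing down it reaches from about 0.275 to 0.875 m from the base axis. Payload 12.5 kg.
Tool frame: the origin (TCP) lies midway between the tips of the shut fingers; the grasp point (between the pads) lies 19 mm behind it; z points along the fingers, y is the direction in which the jaws open and shut (so a half turn about z gives the same grasp; the last joint's range is limited). The gripper opens to 85 mm and grips with 20 to 120 N. Pads are 22 mm wide; open, the fingers measure 114 mm over their backs; the gripper's body (76 mm by 85 mm) begins 54 mm behind the grasp point. The pads swing forward as they close: fully open they stand 13 mm farther back than shut.
Start: joints at [1.099, 0.351, 1.652, -0, 1.139, -0.085], TCP at [0.207, 0.509, 0.231] pointing down, gripper open.
Joint ranges: [-2.75, 2.75], [-0.79, 2.1], [0.01, 2.65], [-1.57, 4.71], [0.07, 3.14], [-2.87, 2.87]. Speed limits (rad/s): [2.22, 2.22, 2.79, 3.14, 3.14, 3.14].

INTERFACE

Orientations are given as [roll, pitch, yaw] about the fixed x, y, z axes, in that order (R = Rz(yaw) Ry(pitch) Rx(roll)).
In Python, from station import ctrl gives the robot as it stands. The module is installed in compiled form; this text tells all that it offers.
- The arm moves only by the tool play_rows, never from a script. Its argument "targets" is a list of rows, each an object of numbers: "tx", "ty", "tz": the shift along the world's x, y, z normalised to -1 to 1, where 1 is 0.2 m; "turn": the turn about the world's z normalised to -1 to 1, where 1 is 60 degrees; "claw": the opening, from 0 (shut) to 1 (fully open). In form: [{"tx": .., "ty": .., "tz": .., "turn": .., "claw": ..}, ...]. A call has 1 to 5 rows; each row shifts and turns the commanded pose from where the row before left it; what a row does not reach is not made up. A row lasts 1/8 s, in which the tool goes at most 62.5 mm and 10.7 degrees, less where a joint would pass 70% of its speed; a pose out of reach is approached as far as the arm can. A call with a number of a shift or a turn outside -1 to 1 is refused whole. A call with a gripper value outside its range is refused whole. The fingers move at their own pace and stop on an object; the grip force is fixed at half the most. Time passes only in rows, so rows that do not move let the fingers close. It gives the time, the measured TCP pose, the force and the opening at its end, in the units of the state.
- ctrl.get_obs(): the state, without advancing time (a new reading comes with each control period).
- ctrl.grab_frame(name): name is "side" or "top" or "wrist"; returns a dict with "frame" (400x640x3 uint8, blue, green, red), "K" (3x3 intrinsics, pixels), "k1" (the pictures are not rectified: a ray, as slopes to the right and down, at radius r is drawn at 1 + k1 r^2 times it, then the intrinsics apply), "pose" (4x4, takes a point from camera to world coordinates). Camera axes: x right, y down, z forward; pixel columns grow to the right and rows downward; lengths in m; the calibration is good to about 2 mm. A picture is of the moment at which its call begins. There is no depth.
- ctrl.hand_in(): hands the job in, once; it reports no verdict.
The state is a dict: "time": time; "joint_positions": joint angles; "qvel": joint speeds; "tau": joint torques, N m; "tcp_pos": TCP position; "ee_rot": TCP orientation; "ft_force": force on the tool from outside, world axes, zero at the start; "wrist_torque": the same for the moment, N m; "width": opening from 0.0 (shut) to 1.0 (fully open).
Only numpy, scipy, OpenCV 4.12 (cv2) and the standard library are available. Lean on these libraries where they do the work, as an engineer would, in place of code of your own. Each camera call takes 0.05 s, during which the arm holds its last target. There are 200 camera calls.

TASK

Close the open figure mould with the loose rectangular cover block that is as long as the mould's face. So that no air is trapped, do not lower it straight on: lay it flat on the mould's open end, in line with the mould and with about a third of its length overhanging that end, and then slide it along in full contact, without lifting it, until it meets the raised stop and lies flush with the mould; let go. Leave the shorter block and the round disc where they are.

Things in the scene. Friction and masses are not known exactly. Their poses are not given: they have to be found in the camera images.
- mould: Cream half-mould on a brown wooden board (165 x 120 x 12 mm), fixed. Flat upper face 110 mm long (x), 50 wide (y), 44 above the bench, with a closed-sided pocket (80 x 24, 12 deep) holding a grey cast arm. At its +x end a stop 16 mm thick rises 14 mm above the face; the -x end is open. Origin on the bench below the face's middle; x along the face to the stop, z up.
- face (a point): Middle of the mould's flat upper face (44 mm above the bench), axes as the mould's. When the cover is home its origin is at this point; the stop's inner side is 55 mm from it along +x and the open end 55 mm along -x.
- cover: The cover: a loose, plain cream block 110 mm long (x), 50 mm wide (y), 22 mm thick (z), about 0.16 kg, lying flat on the bench. Origin at the centre of its underside, z up. Either end may go against the stop.
- short_block: Bystander: loose cream block of the same width and thickness but only 70 mm long (x), 50 mm wide (y), 22 mm thick. Origin at the centre of its underside.
- disc: Bystander: loose round cream disc, 64 mm across, 22 mm thick. Origin at the centre of its underside.
Mind the look-alikes: they are no part of the job. What is shaped like the cover but green or yellow is not meant.

How it is judged:
On the way:
1. the cover lies flat on the mould's face, in line with it (15 mm sideways, 12 degrees), overhanging the open end by 18 to 60 mm (x of cover in the frame of face between -0.06 and -0.018 m and y of cover in the frame of face between -0.015 and 0.015 m and z of cover in the frame of face between -0.004 and 0.004 m and angle between the x axis of cover and the x axis of mould, either way round below 0.21 rad and contact force between cover and mould above 0.2 N), for 0.1 s.
At the end, for the whole second after the job is handed in: The cover lies flat on the mould's face against the stop, its origin within 10 mm of the face's middle along and across and within 3 mm in height, in line with the mould within 10 degrees, released and at rest (x of cover in the frame of face between -0.01 and 0.01 m and y of cover in the frame of face between -0.01 and 0.01 m and z of cover in the frame of face between -0.003 and 0.003 m and angle between the x axis of cover and the x axis of mould, either way round below 0.175 rad and angle between cover's own z axis and vertical below 0.08 rad and linear speed of cover below 0.02 m/s); the robot touches nothing.
It fails at once if the cover is lifted off, lowered or dropped over the middle of the face (origin within 16 mm of the face's middle along it and 30 mm across it, and 8 to 40 mm above it) instead of being slid on (x of cover in the frame of face between -0.016 and 0.016 m and y of cover in the frame of face between -0.03 and 0.03 m and z of cover in the frame of face between 0.008 and 0.04 m).
It fails at once if the shorter block or the disc is moved by more than 30 mm (distance of any of short_block, disc from where it was at the start of the episode above 0.03 m).
It also fails if it takes over 42 s, if anything falls off the work surface, if the arm or the gripper's body presses on something with over 40 N, if the wrist force passes 120 N, or if a joint passes its speed limit or range.

## Working session

There is one attempt and no reset: what is moved stays moved. The work goes in short steps, Python scripts to look and compute and a tool call to move; the robot and the scene stay as the last step left them, time stands still between calls to the robot, and variables do not carry over. Pictures are saved under pics/ and viewed, about 8 in all and at most 12, crops included, and the job is handed in when it is done.

Besides the shell and the picture viewer there is one more tool, called by a JSON object that holds its "op" and its "data". play_rows: Moves the arm, as the interface text tells. Scaled input: -1 to 1 covers 0.2 m each way for a shift and 60 degrees each way for a turn. Its arguments: {"type":"object","properties":{"targets":{"type":"array"}},"required":["targets"]}

```bash
mkdir -p pics
cat > h.py <<'E'
import cv2, numpy as np
from station import ctrl
def grab(n,f):
    d=ctrl.grab_frame(n); cv2.imwrite(f,d["frame"]); np.savez(f[:-4]+".npz",K=d["K"],k1=d["k1"],pose=d["pose"]); return d
def ray(d,uv):
    K=np.array(d["K"]);k1=float(d["k1"])
    p=cv2.undistortPoints(np.array(uv,float).reshape(-1,1,2),K,np.array([k1,0,0,0,0.]))[:,0]
    T=np.array(d["pose"]); return T[:3,3],np.c_[p,np.ones(len(p))]@T[:3,:3].T
def at(d,uv,z):
    o,r=ray(d,uv); return o+r*((z-o[2])/r[:,2])[:,None]
def proj(d,P):
    T=np.array(d["pose"]);P=np.atleast_2d(P).astype(float);c=(P-T[:3,3])@T[:3,:3]
    return cv2.projectPoints(c,np.zeros(3),np.zeros(3),np.array(d["K"]),np.array([float(d["k1"]),0,0,0,0]))[0][:,0]
E
python3 -c "
from h import *
for n in ['top','side']:
  d=grab(n,f'pics/{n}1.png'); print(n,d['K'][0],d['k1'],np.round(d['pose'],3).tolist())
print(ctrl.get_obs())"
```

```text
top [434.80559706   0.         314.05736114] -0.05481808045655129 [[0.057, -0.971, 0.232, 0.287], [-0.998, -0.057, 0.007, -0.005], [0.006, -0.232, -0.973, 0.889], [0.0, 0.0, 0.0, 1.0]]
side [412.9994855    0.         313.24975685] -0.04456080478926381 [[0.787, -0.397, 0.472, 0.123], [-0.617, -0.512, 0.598, -0.489], [0.004, -0.761, -0.648, 0.575], [0.0, 0.0, 0.0, 1.0]]
{'time': 0.1, 'joint_positions': array([ 1.09937157e+00,  3.51198915e-01,  1.65234815e+00, -1.49967297e-05,
        1.13909134e+00, -8.45952703e-02]), 'qvel': array([ 6.35219916e-05, -9.18181233e-05, -1.12479732e-04, -1.32652479e-03,
        8.70490343e-04,  5.76967987e-04]), 'tau': array([ 8.89661642e-04, -5.06836116e+01, -2.91875893e+01, -1.12573622e-05,
        2.63127979e-03,  6.66458632e-06]), 'tcp_pos': array([0.20733439, 0.50910951, 0.23080772]), 'ee_rot': array([-3.14054949e+00, -7.47943999e-05,  2.75476941e+00]), 'ft_force': array([ 0.57287585,  0.60983794, -0.7049817 ]), 'wrist_torque': array([ 0.02250362, -0.00012942,  0.03047728]), 'width': 0.9999020760785077}
```

View pics/top1.png

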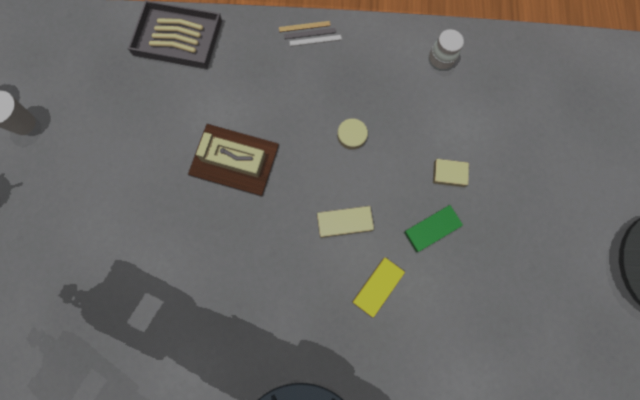

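View pics/side1.png

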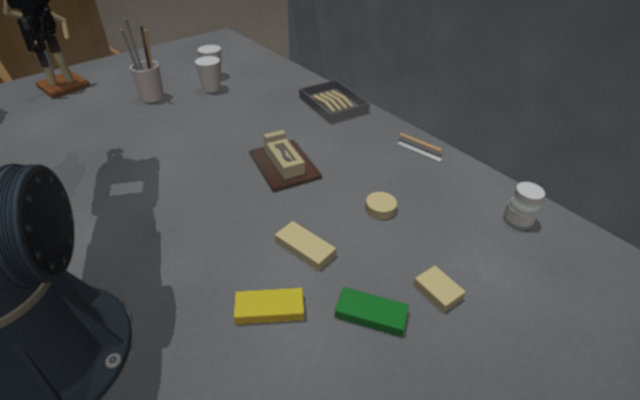

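Candidates for the cover in the top view:
- cream block (345,222), the long one
- cream block (452,172), the short one
- green block (434,228) and yellow block (379,287), wrong colour
- disc (352,133)

I choose (345,222). The mould is at (235,157), with its stop at the left end (204,146). Next I segment it and check the choice in a close crop.

```bash
cat > m.py <<'E'
from h import *
im=cv2.imread('pics/top1.png'); d=np.load('pics/top1.npz')
hsv=cv2.cvtColor(im,cv2.COLOR_BGR2HSV)
m=cv2.inRange(hsv,(20,40,120),(35,140,255))
n,l,s,c=cv2.connectedComponentsWithStats(m)
for i in range(1,n):
    if s[i,4]<150: continue
    cnt=cv2.findContours((l==i).astype('uint8'),0,1)[0][0]
    z=.044 if c[i][0]<290 else .022
    W=at(d,cnt[:,0],z)[:,:2]*1000
    r=cv2.minAreaRect(W.astype('float32'))
    b=cv2.boxPoints(r); e=b[1]-b[0] if np.linalg.norm(b[1]-b[0])>np.linalg.norm(b[2]-b[1]) else b[2]-b[1]
    print(s[i,4],c[i].round(),'ctr',np.round(r[0],1),'size',np.round(r[1],1),'long axis deg',round(np.degrees(np.arctan2(e[1],e[0])),1))
cv2.imwrite('pics/crop1.png',cv2.resize(im[110:260,180:400],None,fx=3.6,fy=3.6,interpolation=cv2.INTER_CUBIC))
E
python3 m.py
```

```text
223 [179.  22.] ctr [861.5 323.4] size [105.5  17.2] long axis deg 83.1
215 [177.  30.] ctr [842.5 327. ] size [105.  17.] long axis deg 81.9
218 [174.  37.] ctr [823.1 329.9] size [105.9  16.7] long axis deg 83.0
218 [172.  45.] ctr [804.3 333.1] size [104.6  16.8] long axis deg 82.3
662 [352. 132.] ctr [629.1 -72.5] size [61.3 61.8] long axis deg -87.5
195 [203. 144.] ctr [577.5 235.2] size [17.1 51.5] long axis deg -13.0
1094 [235. 155.] ctr [558.4 169.1] size [109.3  51.2] long axis deg 77.0
755 [452. 172.] ctr [ 555.3 -283.1] size [69.6 49.7] long axis deg 86.5
1331 [345. 221.] ctr [438.1 -64.1] size [ 50.1 110.6] long axis deg -79.1
```

View pics/crop1.png

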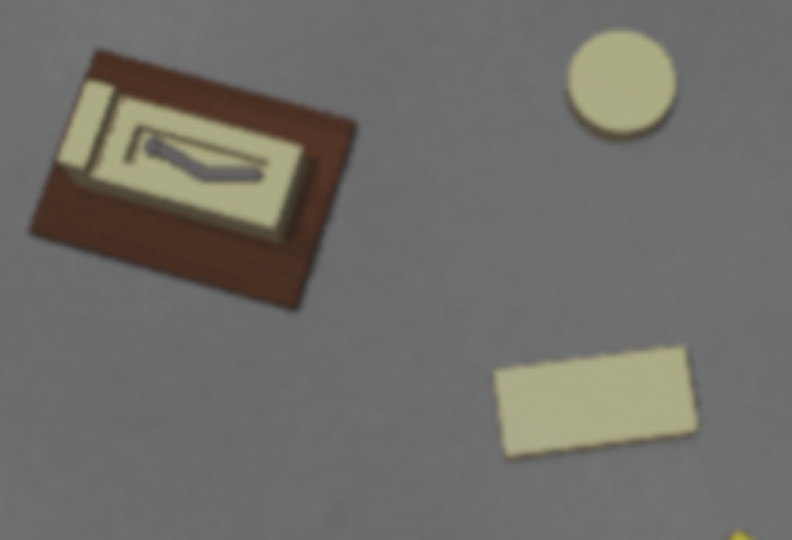

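The crop shows the mould with its stop at upper left (crop 88,125) and its open end at right. The long cream block is at crop (597,403). Sizes agree: 110.6 x 50.1 for the cover, 109 x 51 for the face, and the stop is where it should be. Now I move above the cover.

{"op": "play_rows", "data": {"targets": [{"tx":0.115,"ty":-0.285,"tz":0,"turn":-0.095,"claw":1},{"tx":0.115,"ty":-0.285,"tz":0,"turn":-0.095,"claw":1},{"tx":0.115,"ty":-0.285,"tz":0,"turn":-0.095,"claw":1},{"tx":0.115,"ty":-0.285,"tz":0,"turn":-0.095,"claw":1},{"tx":0.115,"ty":-0.285,"tz":0,"turn":-0.095,"claw":1}]}}

```text
time: 0.72
tcp_pos: [0.3227, 0.2226, 0.2313]
ee_rot: [3.141, 0.0, 2.255]
ft_force: [0.9, -0.0, 0.4]
width: 1.003
```

{"op": "play_rows", "data": {"targets": [{"tx":0.115,"ty":-0.285,"tz":0,"turn":-0.095,"claw":1},{"tx":0.115,"ty":-0.285,"tz":0,"turn":-0.095,"claw":1},{"tx":0.115,"ty":-0.285,"tz":0,"turn":-0.095,"claw":1},{"tx":0.115,"ty":-0.285,"tz":0,"turn":-0.095,"claw":1},{"tx":0.115,"ty":-0.285,"tz":0,"turn":-0.095,"claw":1}]}}

```text
time: 1.35
tcp_pos: [0.4378, -0.0628, 0.2313]
ee_rot: [3.141, -0.0, 1.756]
ft_force: [1.4, 1.8, 2.4]
width: 1.0
```

{"op": "play_rows", "data": {"targets": [{"tx":0,"ty":0,"tz":-0.2,"turn":0,"claw":1},{"tx":0,"ty":0,"tz":-0.2,"turn":0,"claw":1},{"tx":0,"ty":0,"tz":0,"turn":0,"claw":1}]}}

```text
time: 1.72
tcp_pos: [0.4359, -0.0604, 0.1495]
ee_rot: [-3.137, -0.002, 1.76]
ft_force: [0.3, 0.5, 1.1]
width: 1.001
```

```bash
python3 -c "
from h import *
d=grab('wrist','pics/w1.png'); o=ctrl.get_obs(); print(o['time'],o['tcp_pos'],np.degrees(o['ee_rot']),o['joint_positions'],o['ft_force'])
im=d['frame'];hsv=cv2.cvtColor(im,cv2.COLOR_BGR2HSV)
m=cv2.inRange(hsv,(20,40,120),(35,140,255))
for c in cv2.findContours(m,0,1)[0]:
  if cv2.contourArea(c)<800: continue
  W=at(d,c[:,0],.022)[:,:2]*1000; print(cv2.minAreaRect(W.astype('float32')))
"
```

```text
1.775 [ 0.4370681  -0.06053059  0.15121851] [-1.79888821e+02 -5.07741376e-02  1.00839678e+02] [-2.43192796e-01  2.69651477e-01  1.99825026e+00 -1.10517355e-05
  8.75824111e-01 -4.32374648e-01] [-0.11893911  0.73041698  1.59734739]
((629.7609252929688, -70.0055923461914), (64.47298431396484, 64.22686767578125), 81.93035888671875)
((439.14691162109375, -62.145530700683594), (49.75228500366211, 109.92171478271484), 10.85033130645752)
```

View pics/w1.png

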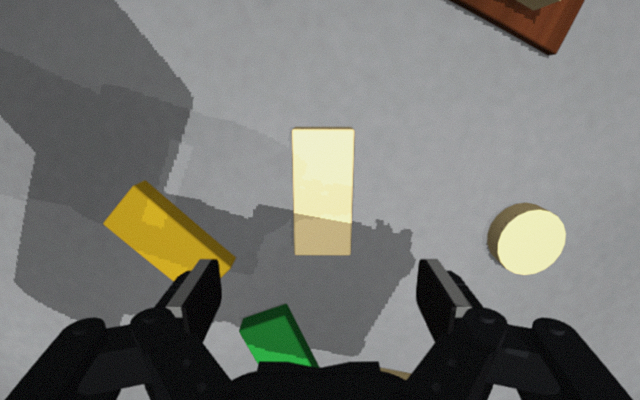

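The wrist view shows the cream cover at (323,190) between the fingers, with the disc at right and yellow/green at left, clear of the finger paths. The position agrees with the top view within 2 mm. I descend and grip.

{"op": "play_rows", "data": {"targets": [{"tx":0.01,"ty":-0.01,"tz":-0.25,"turn":0,"claw":1},{"tx":0,"ty":0,"tz":-0.25,"turn":0,"claw":1},{"tx":0,"ty":0,"tz":-0.19,"turn":0,"claw":1},{"tx":0,"ty":0,"tz":-0.04,"turn":0,"claw":1},{"tx":0,"ty":0,"tz":0,"turn":0,"claw":1}]}}

```text
time: 2.4
tcp_pos: [0.4405, -0.0628, 0.0066]
ee_rot: [3.14, 0.001, 1.76]
ft_force: [-0.9, 0.3, -0.9]
width: 0.996
```

{"op": "play_rows", "data": {"targets": [{"tx":0,"ty":0,"tz":0,"turn":0,"claw":0},{"tx":0,"ty":0,"tz":0,"turn":0,"claw":0},{"tx":0,"ty":0,"tz":0,"turn":0,"claw":0},{"tx":0,"ty":0,"tz":0,"turn":0,"claw":0},{"tx":0,"ty":0,"tz":0,"turn":0,"claw":0}]}}

```text
time: 3.02
tcp_pos: [0.4402, -0.0628, 0.0066]
ee_rot: [3.14, 0.001, 1.76]
ft_force: [-3.9, 0.3, 15.4]
width: 0.568
```

{"op": "play_rows", "data": {"targets": [{"tx":0,"ty":0,"tz":0.1,"turn":0,"claw":0},{"tx":0,"ty":0,"tz":0.2,"turn":0,"claw":0},{"tx":0,"ty":0,"tz":0.2,"turn":0,"claw":0},{"tx":0,"ty":0,"tz":0,"turn":0,"claw":0}]}}

```text
time: 3.52
tcp_pos: [0.4409, -0.063, 0.108]
ee_rot: [3.137, 0.002, 1.76]
ft_force: [-0.2, -0.2, -2.3]
width: 0.571
```

{"op": "play_rows", "data": {"targets": [{"tx":0.092,"ty":0.163,"tz":0,"turn":-0.067,"claw":0},{"tx":0.092,"ty":0.163,"tz":0,"turn":-0.067,"claw":0},{"tx":0.092,"ty":0.163,"tz":0,"turn":-0.067,"claw":0},{"tx":0.092,"ty":0.163,"tz":0,"turn":-0.067,"claw":0}]}}

```text
time: 4.03
tcp_pos: [0.513, 0.0689, 0.1043]
ee_rot: [-3.14, 0.0, 1.477]
ft_force: [0.8, -0.4, -0.5]
width: 0.564
```

{"op": "play_rows", "data": {"targets": [{"tx":0.092,"ty":0.163,"tz":0,"turn":-0.067,"claw":0},{"tx":0.092,"ty":0.163,"tz":0,"turn":-0.067,"claw":0},{"tx":0,"ty":0,"tz":0,"turn":0,"claw":0},{"tx":0,"ty":0,"tz":0,"turn":0,"claw":0}]}}

```text
time: 4.53
tcp_pos: [0.549, 0.1326, 0.1043]
ee_rot: [-3.14, 0.001, 1.34]
ft_force: [-0.4, -0.1, -1.0]
width: 0.565
```

```bash
python3 -c "
from h import *
d=grab('wrist','pics/w2.png'); e=grab('side','pics/s2.png'); o=ctrl.get_obs(); print(o['time'],o['tcp_pos'],np.degrees(o['ee_rot']),o['ft_force'],o['width'])
a=d['frame'];b=e['frame'][100:250,180:380]
cv2.imwrite('pics/c2.png',np.vstack([cv2.resize(a,(480,300)),cv2.resize(b,(400,300)).copy() if 0 else cv2.resize(b,(480,300))]))
hsv=cv2.cvtColor(a,cv2.COLOR_BGR2HSV)
m=cv2.inRange(hsv,(20,40,120),(35,140,255))
for c in cv2.findContours(m,0,1)[0]:
  if cv2.contourArea(c)<300: continue
  print(cv2.boundingRect(c),cv2.approxPolyDP(c,4,True)[:,0].tolist())
"
```

```text
4.625 [0.54926653 0.13221838 0.10484085] [-1.79944500e+02  2.64892309e-02  7.66997129e+01] [-0.08647203 -0.68636413 -1.23605512] 0.5688891342772906
(433, 374, 40, 26) [[434, 384], [433, 399], [472, 399], [452, 374]]
(254, 151, 129, 216) [[259, 153], [254, 164], [267, 360], [313, 366], [370, 360], [382, 157], [355, 151]]
(276, 63, 90, 86) [[276, 64], [279, 147], [312, 147], [319, 120], [316, 108], [323, 101], [331, 102], [336, 111], [327, 147], [363, 147], [364, 63]]
(272, 27, 98, 35) [[272, 29], [274, 61], [369, 59], [369, 27]]
```

View pics/c2.png

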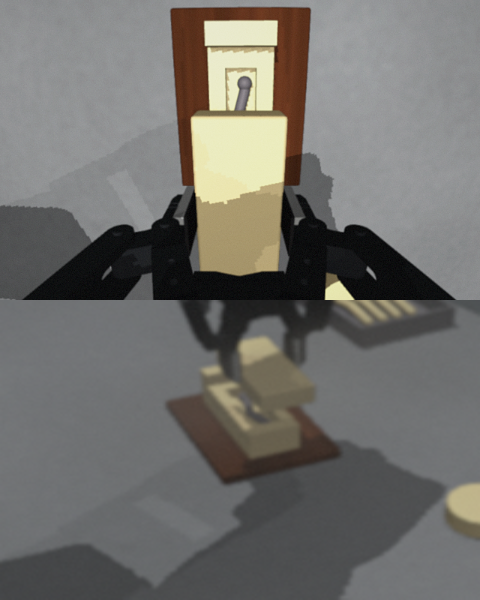

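Wrist view (top half): the cover in the jaws is in line with the mould, the stop is at full-frame (320,45), and the face's side edges are at columns 276 to 365. Side view (lower half): the cover is above the open end. Next I check offset and tilt numerically.

```bash
python3 -c "
from h import *
d=np.load('pics/w2.npz')
P=at(d,[[274,61.5],[369,60]],.058)*1000; print('stop inner edge top',P.round(1),np.linalg.norm(P[1]-P[0]))
Q=at(d,[[277,64],[364.5,64]],.044)*1000; print('face nr stop',Q.round(1),np.linalg.norm(Q[1]-Q[0]))
R=at(d,[[279,147],[363.5,147]],.044)*1000; print('face side pts',R.round(1),np.linalg.norm(R[1]-R[0]))
a=np.radians(76.7);u=np.array([np.cos(a),np.sin(a)]);n=np.array([-u[1],u[0]])
# predicted cover corners, untilted, centre=tcp
c=np.array([.5493,.1322])
for z in (.098,.120):
  for s in (55,-55):
    print(z,s,proj(d,[np.r_[c+u*s/1e3+n*w/1e3,z] for w in (25,-25)]).round(1).tolist())
mid=(Q.mean(0)+R.mean(0))/2; print('axis mid',mid, 'lateral of cover rel. to face', n@(c*1000-mid[:2]))
f=P.mean(0)[:2]-55*u; print('face centre est',f,'cover rel x',u@(c*1000-f),'y',n@(c*1000-f))
im=cv2.imread('pics/w2.png'); cv2.imwrite('pics/c3.png',cv2.resize(im[130:180,235:405],None,fx=4.5,fy=4.5,interpolation=2))
im=cv2.imread('pics/s2.png'); cv2.imwrite('pics/c4.png',cv2.resize(im[100:190,240:330],None,fx=6.6,fy=6.6,interpolation=2))
"
```

```text
stop inner edge top [[547.6 228.7  58. ]
 [595.8 218.1  58. ]] 49.329674882354546
face nr stop [[547.5 228.6  44. ]
 [595.2 217.4  44. ]] 48.922340337987734
face side pts [[536.6 183.3  44. ]
 [585.5 171.8  44. ]] 50.229656098852594
0.098 55 [[262.6, 146.4], [377.5, 146.5]]
0.098 -55 [[273.1, 351.9], [366.1, 352.0]]
0.12 55 [[253.3, 155.0], [387.3, 155.1]]
0.12 -55 [[267.5, 384.4], [371.9, 384.4]]
axis mid [566.18168775 200.2733985   44.        ] lateral of cover rel. to face 0.76863441764527
face centre est [559.07742493 169.84617759] cover rel x -38.88575870954223 y 0.8546901122279582
```

View pics/c4.png

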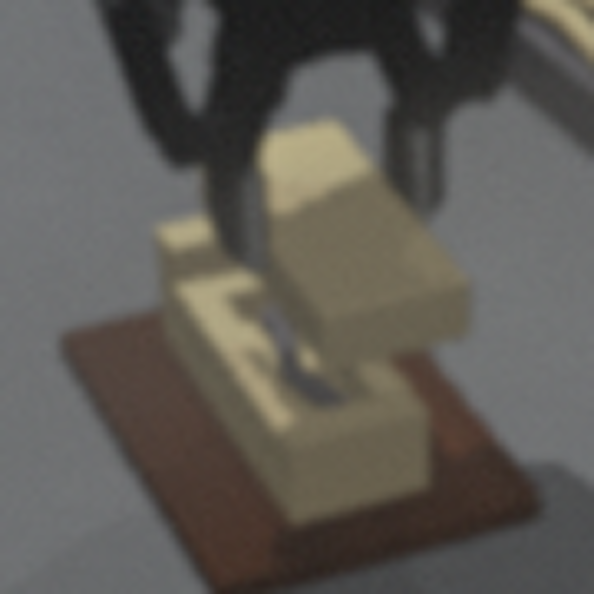

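The cover is about level, 39 mm back from home and 0.8 mm off sideways. I lower it onto the open end.

{"op": "play_rows", "data": {"targets": [{"tx":0,"ty":0,"tz":-0.15,"turn":0,"claw":0},{"tx":0,"ty":0,"tz":-0.05,"turn":0,"claw":0},{"tx":0,"ty":0,"tz":-0.02,"turn":0,"claw":0},{"tx":0,"ty":0,"tz":0,"turn":0,"claw":0}]}}

```text
time: 5.12
tcp_pos: [0.55, 0.1328, 0.0617]
ee_rot: [3.141, -0.0, 1.339]
ft_force: [0.2, 0.2, -1.0]
width: 0.565
```

{"op": "play_rows", "data": {"targets": [{"tx":0,"ty":0,"tz":-0.02,"turn":0,"claw":0},{"tx":0,"ty":0,"tz":-0.01,"turn":0,"claw":0},{"tx":0,"ty":0,"tz":0,"turn":0,"claw":0}]}}

```text
time: 5.5
tcp_pos: [0.5498, 0.133, 0.0553]
ee_rot: [-3.141, 0.0, 1.339]
ft_force: [0.6, -0.5, -2.3]
width: 0.57
```

{"op": "play_rows", "data": {"targets": [{"tx":0,"ty":0,"tz":-0.01,"turn":0,"claw":0},{"tx":0,"ty":0,"tz":-0.01,"turn":0,"claw":0},{"tx":0,"ty":0,"tz":0,"turn":0,"claw":0}]}}

```text
time: 5.88
tcp_pos: [0.5497, 0.1329, 0.0511]
ee_rot: [-3.141, 0.0, 1.339]
ft_force: [-0.5, 0.4, -1.8]
width: 0.564
```

{"op": "play_rows", "data": {"targets": [{"tx":0,"ty":0,"tz":-0.005,"turn":0,"claw":0},{"tx":0,"ty":0,"tz":0,"turn":0,"claw":0}]}}

```text
time: 6.12
tcp_pos: [0.5499, 0.133, 0.0508]
ee_rot: [3.141, -0.0, 1.339]
ft_force: [-2.0, 0.3, 5.3]
width: 0.569
```

Contact at TCP z = 0.0508, matching the predicted 0.0506. I open to let it settle flat, look, then regrip.

{"op": "play_rows", "data": {"targets": [{"tx":0,"ty":0,"tz":0,"turn":0,"claw":0.8},{"tx":0,"ty":0,"tz":0,"turn":0,"claw":0.8},{"tx":0,"ty":0,"tz":0,"turn":0,"claw":0.8},{"tx":0,"ty":0,"tz":0,"turn":0,"claw":0.8}]}}

```text
time: 6.62
tcp_pos: [0.5499, 0.133, 0.0503]
ee_rot: [3.142, -0.0, 1.339]
ft_force: [0.7, 0.3, -0.1]
width: 0.799
```

```bash
python3 -c "
from h import *
d=grab('wrist','pics/w3.png'); e=grab('side','pics/s3.png'); o=ctrl.get_obs(); print(o['time'],o['tcp_pos'],o['ft_force'],o['width'])
a=np.radians(76.7);u=np.array([np.cos(a),np.sin(a)]);n=np.array([-u[1],u[0]]);c=np.array([.5499,.1330])
for z in (.044,.066):
  for s in (55,-55): print(z,s,proj(d,[np.r_[c+u*s/1e3+n*w/1e3,z] for w in (25,-25)]).round(1).tolist(),proj(e,[np.r_[c+u*s/1e3+n*w/1e3,z] for w in (25,-25)]).round(1).tolist())
b=cv2.resize(e['frame'][110:180,245:335],None,fx=5,fy=5,interpolation=2)
cv2.imwrite('pics/c5.png',np.hstack([cv2.resize(d['frame'],(350,219))[:], b[:219,:]*0][:1]) if 0 else np.vstack([cv2.resize(d['frame'][:,145:495],(450,514))[:245*2//2+0],b]))
"
```

```text
6.725 [0.54983051 0.13296508 0.05024124] [ 0.75412799 -0.24514407  0.73829315] 0.8052711111328321
0.044 55 [[261.6, 145.7], [376.6, 145.6]] [[271.6, 150.7], [291.8, 145.8]]
0.044 -55 [[272.5, 351.6], [365.6, 351.5]] [[289.8, 177.3], [311.4, 171.4]]
0.066 55 [[252.2, 154.1], [386.4, 154.0]] [[271.1, 142.6], [291.5, 137.7]]
0.066 -55 [[266.9, 384.1], [371.5, 383.9]] [[289.5, 168.9], [311.4, 163.1]]
```

View pics/c5.png

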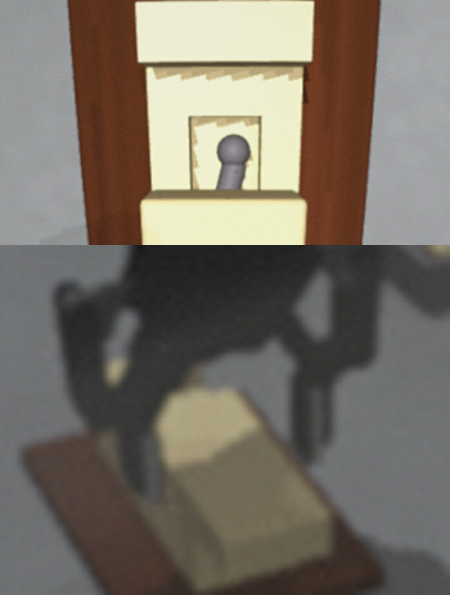

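The picture shows the cover flat on the face, in line, with its front edge at about full-frame row 150 as predicted, and overhanging by about 38 mm. I regrip and slide.

{"op": "play_rows", "data": {"targets": [{"tx":0,"ty":0,"tz":0,"turn":0,"claw":0},{"tx":0,"ty":0,"tz":0,"turn":0,"claw":0},{"tx":0,"ty":0,"tz":0,"turn":0,"claw":0},{"tx":0,"ty":0,"tz":0,"turn":0,"claw":0}]}}

```text
time: 7.22
tcp_pos: [0.5501, 0.133, 0.0507]
ee_rot: [3.141, -0.0, 1.339]
ft_force: [-1.3, -1.2, 5.3]
width: 0.565
```

{"op": "play_rows", "data": {"targets": [{"tx":0.007,"ty":0.029,"tz":0,"turn":0,"claw":0},{"tx":0.007,"ty":0.029,"tz":0,"turn":0,"claw":0},{"tx":0.007,"ty":0.029,"tz":0,"turn":0,"claw":0}]}}

```text
time: 7.6
tcp_pos: [0.5543, 0.1502, 0.0507]
ee_rot: [3.141, 0.0, 1.339]
ft_force: [-0.6, -2.6, 6.5]
width: 0.571
```

Sliding in contact: about 6 N downward and 2.6 N drag.

{"op": "play_rows", "data": {"targets": [{"tx":0.007,"ty":0.029,"tz":0,"turn":0,"claw":0},{"tx":0.007,"ty":0.029,"tz":0,"turn":0,"claw":0},{"tx":0.004,"ty":0.015,"tz":0,"turn":0,"claw":0},{"tx":0,"ty":0,"tz":0,"turn":0,"claw":0}]}}

```text
time: 8.1
tcp_pos: [0.558, 0.1651, 0.0507]
ee_rot: [3.141, -0.0, 1.339]
ft_force: [-0.6, -0.0, 5.5]
width: 0.569
```

{"op": "play_rows", "data": {"targets": [{"tx":0.002,"ty":0.01,"tz":0,"turn":0,"claw":0},{"tx":0,"ty":0,"tz":0,"turn":0,"claw":0}]}}

```text
time: 8.35
tcp_pos: [0.5583, 0.1669, 0.0507]
ee_rot: [3.141, 0.0, 1.339]
ft_force: [0.3, -1.7, 5.4]
width: 0.568
```

{"op": "play_rows", "data": {"targets": [{"tx":0.001,"ty":0.006,"tz":0,"turn":0,"claw":0},{"tx":0,"ty":0,"tz":0,"turn":0,"claw":0}]}}

```text
time: 8.6
tcp_pos: [0.5585, 0.1679, 0.0507]
ee_rot: [3.141, 0.0, 1.339]
ft_force: [-0.2, -2.1, 6.0]
width: 0.565
```

{"op": "play_rows", "data": {"targets": [{"tx":0.001,"ty":0.005,"tz":0,"turn":0,"claw":0},{"tx":0,"ty":0,"tz":0,"turn":0,"claw":0}]}}

```text
time: 8.85
tcp_pos: [0.5587, 0.1689, 0.0507]
ee_rot: [3.141, 0.0, 1.339]
ft_force: [-0.3, -2.9, 5.7]
width: 0.566
```

{"op": "play_rows", "data": {"targets": [{"tx":0.001,"ty":0.005,"tz":0,"turn":0,"claw":0},{"tx":0,"ty":0,"tz":0,"turn":0,"claw":0}]}}

```text
time: 9.1
tcp_pos: [0.5589, 0.1699, 0.0507]
ee_rot: [3.141, 0.0, 1.339]
ft_force: [-0.4, -2.7, 6.2]
width: 0.569
```

{"op": "play_rows", "data": {"targets": [{"tx":0.001,"ty":0.005,"tz":0,"turn":0,"claw":0},{"tx":0,"ty":0,"tz":0,"turn":0,"claw":0}]}}

```text
time: 9.35
tcp_pos: [0.5591, 0.1707, 0.0507]
ee_rot: [3.141, 0.001, 1.339]
ft_force: [-0.3, -4.9, 5.9]
width: 0.57
```

{"op": "play_rows", "data": {"targets": [{"tx":0.001,"ty":0.005,"tz":0,"turn":0,"claw":0},{"tx":0,"ty":0,"tz":0,"turn":0,"claw":0}]}}

```text
time: 9.6
tcp_pos: [0.5591, 0.1708, 0.0507]
ee_rot: [3.141, 0.002, 1.339]
ft_force: [-2.3, -11.2, 8.5]
width: 0.564
```

{"op": "play_rows", "data": {"targets": [{"tx":0.001,"ty":0.005,"tz":0,"turn":0,"claw":0},{"tx":0,"ty":0,"tz":0,"turn":0,"claw":0}]}}

```text
time: 9.85
tcp_pos: [0.5591, 0.1708, 0.0506]
ee_rot: [-3.141, 0.004, 1.339]
ft_force: [-3.0, -17.8, 10.3]
width: 0.571
```

The stop is met: force rises to 18 N with no further motion. I relax the push, open and rise.

{"op": "play_rows", "data": {"targets": [{"tx":-0.002,"ty":-0.009,"tz":0,"turn":0,"claw":0},{"tx":0,"ty":0,"tz":0,"turn":0,"claw":0.9},{"tx":0,"ty":0,"tz":0,"turn":0,"claw":0.9},{"tx":0,"ty":0,"tz":0,"turn":0,"claw":0.9},{"tx":0,"ty":0,"tz":0,"turn":0,"claw":0.9}]}}

```text
time: 10.48
tcp_pos: [0.5588, 0.1715, 0.0502]
ee_rot: [-3.141, 0.0, 1.339]
ft_force: [-0.3, 0.3, -0.2]
width: 0.897
```

{"op": "play_rows", "data": {"targets": [{"tx":0,"ty":0,"tz":0.05,"turn":0,"claw":1},{"tx":0,"ty":0,"tz":0.2,"turn":0,"claw":1},{"tx":0,"ty":0,"tz":0.25,"turn":0,"claw":1},{"tx":0,"ty":0,"tz":0.25,"turn":0,"claw":1},{"tx":0,"ty":0,"tz":0,"turn":0,"claw":1}]}}

```text
time: 11.1
tcp_pos: [0.5606, 0.1718, 0.205]
ee_rot: [3.135, -0.003, 1.339]
ft_force: [0.2, -0.4, -1.2]
width: 0.998
```

```bash
python3 -c "
from h import *
d=grab('wrist','pics/w4.png'); e=grab('side','pics/s4.png'); t=grab('top','pics/t4.png'); o=ctrl.get_obs(); print(o['time'],o['tcp_pos'],o['ft_force'],o['width'])
m=cv2.inRange(cv2.cvtColor(d['frame'],cv2.COLOR_BGR2HSV),(20,40,120),(35,140,255))
for c in cv2.findContours(m,0,1)[0]:
  if cv2.contourArea(c)>600: print(cv2.boundingRect(c),cv2.minAreaRect((at(d,c[:,0],.066)[:,:2]*1000).astype('float32')))
m=cv2.inRange(cv2.cvtColor(t['frame'],cv2.COLOR_BGR2HSV),(20,40,90),(35,140,255))
for c in cv2.findContours(m,0,1)[0]:
  if cv2.contourArea(c)>400: print('top',cv2.boundingRect(c),cv2.minAreaRect((at(t,c[:,0],.022)[:,:2]*1000).astype('float32')))
b=cv2.resize(e['frame'][100:205,230:340],(400,382),interpolation=2)
cv2.imwrite('pics/c6.png',np.hstack([cv2.resize(d['frame'][:,120:520],(382,382)),b]))
"
```

```text
11.25 [0.55836418 0.17126217 0.19977727] [ 0.1747524  -1.58172475  0.28578843] 0.9995728608708465
(394, 323, 41, 52) ((614.6412353515625, -14.528030395507812), (61.89131164550781, 36.86631774902344), 49.799373626708984)
(611, 163, 24, 91) ((835.8275146484375, 84.63217163085938), (10.471630096435547, 97.80824279785156), 11.503670692443848)
(285, 104, 62, 144) ((560.7210693359375, 179.54254150390625), (124.82244873046875, 49.62095642089844), 76.5990982055664)
top (352, 257, 53, 61) ((311.55682373046875, -135.22142028808594), (54.04569625854492, 113.45797729492188), 56.298152923583984)
top (433, 159, 36, 28) ((553.2321166992188, -281.0987243652344), (73.41687774658203, 53.72214889526367), 86.4088134765625)
top (218, 135, 45, 41) ((564.6185302734375, 167.3165283203125), (106.25489807128906, 63.06180191040039), 76.97933197021484)
top (338, 119, 30, 30) ((626.8449096679688, -72.58451843261719), (65.56375122070312, 62.02071762084961), 3.452054500579834)
```

View pics/c6.png

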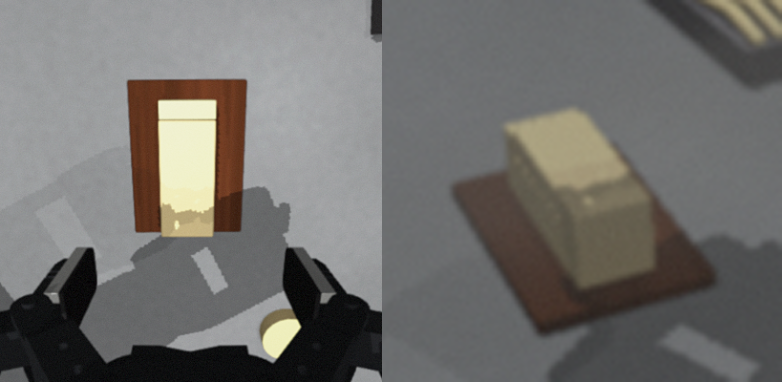

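The cover lies flush against the stop. Cover plus stop measure 125 x 50 mm in line at 76.6°, against 126 expected. The side crop shows the end faces flush, and the bystanders are unmoved. I hand in.

```bash
python3 -c "
from station import ctrl
print(ctrl.hand_in(), ctrl.get_obs()['time'])"
```

```text
the job is handed in; nothing more can be done
the job is handed in; nothing more can be done
```

The cover is home on the mould and the job is handed in. The robot clock read about 11 s at my last check, against the 42 s limit.

**What I did:** I gripped the long cream block and set it flat on the open end, in line with the mould and overhanging by about 38 mm. I opened the jaws there so it settled flat, then gripped it again. I slid it in light contact (about 6 N down) until it met the stop, where the force rose to about 18 N with no further motion. Then I let go and rose clear.

**Last checks:**
- **Fit:** cover and stop together measured 125 x 50 mm in line at 76.6°, against an expected 126 mm. The mould's axis measured about 77°.
- **Flatness:** the side view shows the cover flat, with its end flush with the mould's open end.
- **Bystanders:** the disc and the shorter block are within about 3 mm of where they started, which is measurement noise.
- **Disagreements:** the wrist and top cameras differed by about 2 mm, within calibration. While carried, the cover may have hung slightly nose-down, and it lay flat on the face once released. In the last top view the arm partly hid the mould, so the fit rests on the wrist and side views.

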